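Stock the coffee-pod rack by kind

TASK

Stock the wooden pod rack: take out the blue-lidded pod that has strayed into it and stand it upright in the blue bowl, then seat the two loose red-lidded pods in the row that already has a red pod and the two loose green-lidded ones in the row that already has a green pod, each upright and fully down in its own well. Leave the red and the green pod that are already in the rack in their wells, and leave the used, upside-down pod where it stands on the worktop.

Things in the scene. Friction and masses are not known exactly. Their poses are not given: they have to be found in the camera images.
- pod_rack: fixed brown wooden block, 156 (x) x 202 (y) x 30 mm, origin centre of underside, z up. Two rows along its y, at x = -46 and +46 mm; three wells a row, y = -62, 0, 62 mm, each 47 mm wide, bevelled, flat floor 8 mm above the origin; a pod fully home stands on it. Middle wells hold a red and a green pod (either way round), the well at x -46, y -62 the blue pod; the other three are empty.
- blue_bowl: small open blue ceramic bowl, 116 mm across the rim, 36 mm high, 4 mm wall, flat inner floor about 76 mm across and 6 mm above the worktop; stands loose on the worktop, 0.3 kg. Origin: centre of the underside, z up.
- red_pod_1: sealed coffee pod, dark red foil lid on top, white tapered cup: 51 mm across the rim (the top 1.6 mm), evenly down to 37 mm near the base, 44.4 mm tall, about 15 g; starts loose and upright somewhere on the worktop. Origin: centre of the underside, z up out of the lid. Pinch it lightly (8 N) across the rim.
- red_pod_2: sealed coffee pod, dark red foil lid on top, white tapered cup: 51 mm across the rim (the top 1.6 mm), evenly down to 37 mm near the base, 44.4 mm tall, about 15 g; starts loose and upright somewhere on the worktop. Origin: centre of the underside, z up out of the lid. Pinch it lightly (8 N) across the rim.
- green_pod_1: sealed coffee pod, dark green foil lid on top, white tapered cup: 51 mm across the rim (the top 1.6 mm), evenly down to 37 mm near the base, 44.4 mm tall, about 15 g; starts loose and upright somewhere on the worktop. Origin: centre of the underside, z up out of the lid. Pinch it lightly (8 N) across the rim.
- green_pod_2: sealed coffee pod, dark green foil lid on top, white tapered cup: 51 mm across the rim (the top 1.6 mm), evenly down to 37 mm near the base, 44.4 mm tall, about 15 g; starts loose and upright somewhere on the worktop. Origin: centre of the underside, z up out of the lid. Pinch it lightly (8 N) across the rim.
- blue_pod: sealed coffee pod, dark blue-violet foil lid on top, white tapered cup: 51 mm across the rim (the top 1.6 mm), evenly down to 37 mm near the base, 44.4 mm tall, about 15 g; starts in a corner well of the rack, where a red or green pod belongs. Origin: centre of the underside, z up out of the lid. Pinch it lightly (8 N) across the rim.
- red_pod_in_rack: sealed coffee pod, dark red foil lid on top, white tapered cup: 51 mm across the rim (the top 1.6 mm), evenly down to 37 mm near the base, 44.4 mm tall, about 15 g; already home in the middle well of one row of the rack: it marks the red row. Origin: centre of the underside, z up out of the lid. Pinch it lightly (8 N) across the rim.
- green_pod_in_rack: sealed coffee pod, dark green foil lid on top, white tapered cup: 51 mm across the rim (the top 1.6 mm), evenly down to 37 mm near the base, 44.4 mm tall, about 15 g; already home in the middle well of the other row: it marks the green row. Origin: centre of the underside, z up out of the lid. Pinch it lightly (8 N) across the rim.
- used_pod: used, empty coffee pod standing upside down on the worktop, so that only its plain white-grey base shows from above: 51 mm across the rim at the bottom, tapering to 33 mm at the top, 44.5 mm tall, 15 g. Origin: centre of its underside (the rim side), z up. A look-alike that does not belong in the rack.
There are look-alikes about, which are no part of the job. What is shaped like the green_pod_2 but yellow is not meant.

How it is judged:
By the outcome, as a careful person would: the job done as asked, in the order asked, and still so for the second after the job is handed in, with the robot touching nothing.
It also fails if it takes over 112 s, if anything falls off the work surface, if the arm or the gripper's body presses on something with over 40 N, if the wrist force passes 120 N, or if a joint passes its speed limit or range.

ROBOT

A 6-joint arm with a two-finger parallel gripper is mounted at the origin on a cart in front of the work surface, level with it; the furniture and walls round the work are solid. World frame = base frame: x ahead of the robot, y to its left, z up, the work surface at z = 0. Lengths are in mm, angles in rad, forces in N, time in s.
With the tool pointing down it reaches from about 350 to 775 mm from the base axis. Payload 7.3 kg.
Tool frame: the origin (TCP) lies on the centre line of the jaws, within the pads' length; the fingertips stand 17 mm ahead of it and the grasp point (between the pads) lies 2 mm behind it; z points along the fingers, y is the line along which they close (so a half turn about z gives the same grasp; the last joint's range is limited). The gripper opens to 92 mm and grips with 3 to 60 N. Pads are 19 mm wide; open, the fingers measure 130 mm over their backs; the gripper's body (75 mm by 190 mm) begins 47 mm behind the grasp point.
Start: joints at [1.071, 0.342, 1.524, -0, 1.275, -0.146], TCP at [181.88, 492.507, 243.741] pointing down, gripper open.
Joint ranges: [-2.53, 2.53], [-0.77, 2.02], [0.04, 2.7], [-1, 4.14], [0.28, 2.66], [-3.11, 3.11]. Speed limits (rad/s): [2.57, 2.57, 3.14, 3.14, 3.14, 3.14].

INTERFACE

Orientations are given as [roll, pitch, yaw] about the fixed x, y, z axes, in that order (R = Rz(yaw) Ry(pitch) Rx(roll)).
In Python, from plant import bot gives the robot as it stands. The module is installed in compiled form; this text tells all that it offers.
- The arm moves only by the shell command python3 -m pendant 'ROWS'. ROWS is JSON, a list of rows, each a list of 3 entries, a list of its own where there are three numbers: the shift along the world's x, y, z as a fraction of full scale, then the turn, a rotation vector about the world's x, y, z as a fraction of full scale, then the opening, from -1 (shut) to 1 (fully open), so that 0 is half open. In form: [[[tx, ty, tz], [rx, ry, rz], claw], ...]. A call has exactly 10 rows; each row shifts and turns the commanded pose from where the row before left it; what a row does not reach is not made up. Full scale, the value 1, is 30 mm for a shift and 0.12 rad for a turn. A row lasts 1/12 s, in which the tool goes at most 41.7 mm and 7.16 degrees, less where a joint would pass 70% of its speed; a pose out of reach is approached as far as the arm can. A call with a number of a shift or a turn outside -1 to 1 is refused whole. A call with a gripper value outside its range is refused whole. The fingers move at their own pace and stop on an object; the grip force is fixed at half the most. Time passes only in rows, so rows that do not move let the fingers close, or fill a call up. It gives the time, the measured TCP pose, the force, the opening and the grip force at its end, in the units of the state.
- bot.get_obs(): the state, without advancing time (a new reading comes with each control period).
- bot.capture(name): name is "scene" or "top" or "wrist"; returns the picture (384x512x3 uint8, blue, green, red); there is no depth.
- bot.camera_params(name): a dict with "fovy" (degrees; the focal length in pixels is half the picture's height over the tangent of half this angle, whatever the lens; pixels are square), "cx", "cy" (the principal point, pixels), "camera_from_world" (4x4, takes a point from world to camera coordinates). Camera axes: x right, y down, z forward; pixel columns grow to the right and rows downward; lengths in mm; the calibration is good to about 2 mm. A picture is of the moment at which its call begins: read the wrist's pose just before it. camera_params takes no time and is no camera call; for the wrist camera it gives the pose at the moment of the call.
- bot.close_job(): hands the job in; it is judged then, once.
The state is a dict: "time": time; "joint_positions": joint angles; "dq": joint speeds; "tau": joint torques, N m; "tool_pos": TCP position; "tcp_rot": TCP orientation; "contact_force": force on the tool from outside, world axes, zero at the start; "moment": the same for the moment, N m; "grip_width": finger opening in mm; "finger_force": force on a finger pad.
Only numpy, scipy, OpenCV 4.12 (cv2) and the standard library are available. Lean on these libraries where they do the work, as an engineer would, in place of code of your own. Each camera call takes 0.05 s, during which the arm holds its last target. There are 200 camera calls.

## Working session

There is one attempt and no reset: what is moved stays moved. The work goes in short steps, Python scripts to look and compute and a shell command to move; the robot and the scene stay as the last step left them, time stands still between calls to the robot, and variables do not carry over. Pictures are saved under pics/ and viewed, at most 14 in all, crops included, and the job is handed in when it is done.

```bash
mkdir -p pics; ls
python3 - <<'E'
from plant import bot
import cv2
o=bot.get_obs(); print(o)
for n in ("scene","top"):
    p=bot.camera_params(n); print(n,p)
    cv2.imwrite(f"pics/{n}0.png",bot.capture(n))
E
```

```text
pics
{'time': 0.0, 'joint_positions': array([ 1.07100287e+00,  3.42725210e-01,  1.52500244e+00, -1.42498035e-06,
        1.27538400e+00, -1.46005875e-01]), 'dq': array([-1.69004684e-03,  6.85580787e-04, -2.77558224e-03,  1.15538692e-03,
       -2.06058467e-03,  4.86646137e-05]), 'tau': array([ 1.99500537e-04, -4.31242454e+01, -2.44219279e+01,  7.17375451e-02,
        5.60231984e-02, -1.33963140e-04]), 'tool_pos': array([181.69084895, 492.16299848, 243.04873285]), 'tcp_rot': array([-3.14008962e+00, -2.19646912e-04,  2.78780532e+00]), 'contact_force': array([ 0.82608689, -0.42443776,  0.13880616]), 'moment': array([ 0.00395913, -0.00653015,  0.03882963]), 'finger_force': 0.0, 'grip_width': 91.72708600148032}
scene {'fovy': 57.514088195702115, 'cx': 253.6297320446756, 'cy': 189.4610646984415, 'camera_from_world': array([[ 5.41991442e-01, -8.40285231e-01, -1.28843982e-02,
        -3.40211378e+02],
       [-6.26839094e-01, -3.94009974e-01, -6.72182186e-01,
         3.01826332e+02],
       [ 5.59748182e-01,  3.72393437e-01, -7.40273667e-01,
         8.68977718e+02],
       [ 0.00000000e+00,  0.00000000e+00,  0.00000000e+00,
         1.00000000e+00]])}
top {'fovy': 57.063884245772606, 'cx': 249.78782516382094, 'cy': 189.502599728737, 'camera_from_world': array([[ 2.95941456e-02, -9.99448354e-01, -1.50723281e-02,
        -1.28510700e+02],
       [-9.98856334e-01, -2.90033867e-02, -3.80108938e-02,
         4.65920810e+02],
       [ 3.75527766e-02,  1.61799903e-02, -9.99163649e-01,
         9.53701310e+02],
       [ 0.00000000e+00,  0.00000000e+00,  0.00000000e+00,
         1.00000000e+00]])}
```

View pics/top0.png

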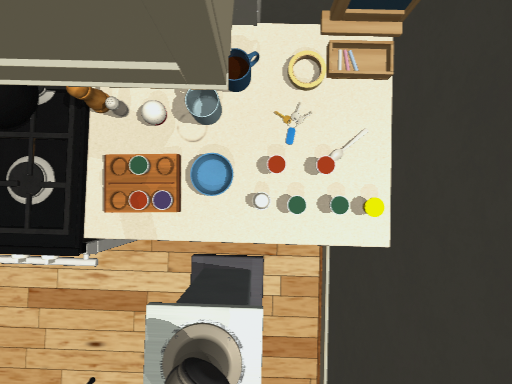

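View pics/scene0.png

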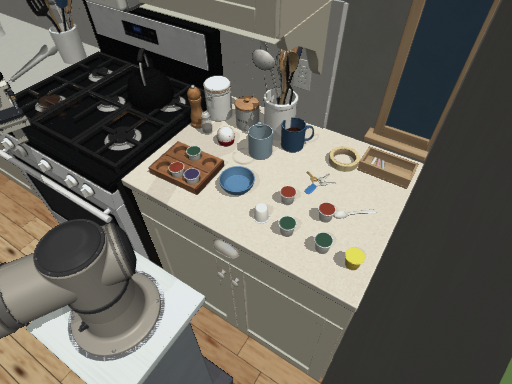

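The top view shows, as (col,row):
- **Red lids:** loose at (276,164) and (326,165); in the rack, near row, at (138,200).
- **Green lids:** loose at (297,205) and (340,205); in the rack, far row, at (138,165).
- **Blue lid:** (162,200), in the near row, so rack yaw ≈ 0 and the near row is the red one.
- **Bowl:** (212,174).
- **Look-alikes to avoid:** yellow pod (374,207), used white pod (262,200), white egg (153,112), dark blue mug (238,65), grey-blue glass (203,105) and the blue key tag (290,136).

```bash
cat > h.py <<'E'
import numpy as np, cv2
from plant import bot
def K(p):
    f=192/np.tan(np.radians(p["fovy"]/2)); return f
def cast(p,u,v,z):
    T=p["camera_from_world"];R=T[:3,:3];c=-R.T@T[:3,3]
    d=R.T@np.array([(u-p["cx"])/K(p),(v-p["cy"])/K(p),1]); return c+d*(z-c[2])/d[2]
def proj(p,X):
    T=p["camera_from_world"];q=T[:3,:3]@np.array(X)+T[:3,3]
    return q[:2]/q[2]*K(p)+[p["cx"],p["cy"]]
H={"red":[(0,8),(172,180)],"green":[(65,90)],"blue":[(115,135)],"bowl":[(95,112)],"yellow":[(25,34)]}
def blobs(im,c,amin=60,smin=90):
    h=cv2.cvtColor(im,cv2.COLOR_BGR2HSV);m=np.zeros(im.shape[:2],np.uint8)
    for a,b in H[c]: m|=cv2.inRange(h,(a,smin,30),(b,255,255))
    m=cv2.morphologyEx(m,cv2.MORPH_OPEN,np.ones((3,3)))
    out=[]
    for k in cv2.findContours(m,cv2.RETR_EXTERNAL,cv2.CHAIN_APPROX_NONE)[0]:
        if cv2.contourArea(k)>amin and len(k)>5:
            (x,y),(a,b),_=cv2.fitEllipse(k); out.append((x,y,a,b))
    return out
E
python3 - <<'E'
from h import *
for n in("top","scene"):
    p=bot.camera_params(n);im=cv2.imread(f"pics/{n}0.png")
    for c in H:
        for b in blobs(im,c): print(n,c,np.round(b,1),[np.round(cast(p,b[0],b[1],z)[:2],0) for z in((36,) if c=="bowl" else (44,52))])
p=bot.camera_params("top");im=cv2.imread("pics/top0.png")
h=cv2.cvtColor(im,cv2.COLOR_BGR2HSV)
print(h[165,108],h[183,130],h[185,170])
# rack outline
m=cv2.inRange(h,(5,120,60),(18,255,255));m[:, :95]=0;m[:140]=0;m[225:]=0;m[:,190:]=0
k=max(cv2.findContours(m,cv2.RETR_EXTERNAL,cv2.CHAIN_APPROX_NONE)[0],key=cv2.contourArea)
r=cv2.minAreaRect(k);print(r);print([np.round(cast(p,*q,30)[:2]) for q in cv2.boxPoints(r)],cast(p,*r[0],30))
E
```

```text
top red [138.  199.8  16.6  17.1] [array([433., 178.]), array([433., 175.])]
top red [325.6 164.5  16.9  17. ] [array([ 539., -312.]), array([ 538., -310.])]
top red [276.1 163.9  16.5  16.7] [array([ 537., -182.]), array([ 537., -182.])]
top green [339.5 204.9  15.4  16.6] [array([ 435., -350.]), array([ 435., -349.])]
top green [296.7 204.6  15.3  16.2] [array([ 432., -239.]), array([ 432., -238.])]
top green [138.5 164.5  15.4  15.8] [array([526., 180.]), array([525., 178.])]
top blue [162.  199.7  15.6  16.2] [array([435., 114.]), array([435., 112.])]
top bowl [211.4 173.8  41.6  41.9] [array([507., -12.])]
top bowl [290.1 135.6   7.1  18.2] [array([ 615., -218.])]
top bowl [239.7  81.6  15.   26.3] [array([756., -80.])]
top bowl [244.2  56.   15.2  25.1] [array([826., -90.])]
top bowl [380.6   4.1   8.8  87.9] [array([ 976., -451.])]
top yellow [373.9 206.6  19.1  19.9] [array([ 433., -440.]), array([ 433., -437.])]
top yellow [307.   68.5  33.7  33.9] [array([ 793., -257.]), array([ 790., -256.])]
scene red [326.7 208.4  11.   15.1] [array([ 541., -311.]), array([ 535., -313.])]
scene red [287.8 191.2  10.1  14.3] [array([ 540., -182.]), array([ 534., -185.])]
scene red [175.8 166.5   8.7  13.4] [array([440., 183.]), array([434., 176.])]
scene bowl [236.4 179.9  27.1  34. ] [array([502., -16.])]
scene bowl [293.4 136.   22.2  33.9] [array([791., -66.])]
scene bowl [437.2  58.2  60.7 178.2] [array([1645., -361.])]
scene yellow [354.5 255.8  15.7  20.1] [array([ 434., -440.]), array([ 428., -440.])]
[ 14 180 171] [ 12 176 113] [ 14 182 178]
((142.0, 182.5), (57.0, 76.0), 90.0)
[array([553., 279.]), array([558.,  75.]), array([406.,  69.]), array([400., 272.])] [479.02240044 173.59475157  30.        ]
```

Run:
```python
import cv2
im=cv2.imread("pics/top0.png")[90:225,95:395]
cv2.imwrite("pics/crop0.png",cv2.resize(im,None,fx=2.6,fy=2.6,interpolation=cv2.INTER_CUBIC))
```

```text
(no output)
```

View pics/crop0.png

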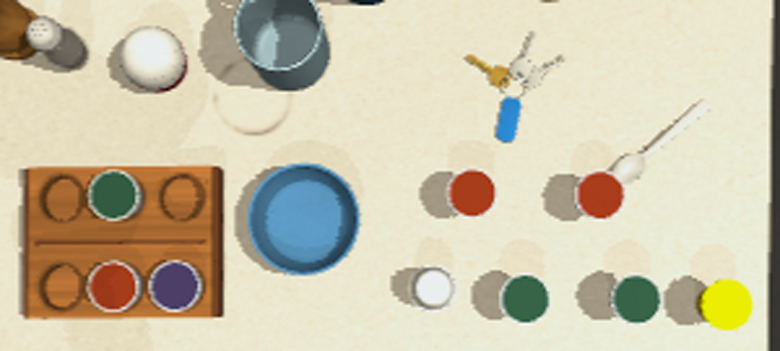

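The crop confirms it: blue pod in the near-right well, red marking the near row, green the far row. The white used pod and the yellow one lie beside the green pods. The rack is at about (479,175.5) with yaw 0.028, and the bowl at about (505,-13). First move is to above the blue pod.

```bash
python3 -m pendant '[[[0.65,-1,-0.1],[0,0,-0.99],0.5],[[0.65,-1,-0.1],[0,0,-0.99],0.5],[[0.65,-1,-0.1],[0,0,-0.99],0.5],[[0.65,-1,-0.1],[0,0,-0.99],0.5],[[0.65,-1,-0.1],[0,0,-0.99],0.5],[[0.65,-1,-0.1],[0,0,-0.99],0.5],[[0.65,-1,-0.1],[0,0,-0.99],0.5],[[0.65,-1,-0.1],[0,0,-0.99],0.5],[[0.65,-1,-0.1],[0,0,-0.99],0.5],[[0.65,-1,-0.1],[0,0,-0.99],0.5]]'
```

```text
time: 0.93
tool_pos: [377.3, 190.9, 213.5]
tcp_rot: [-3.141, 0.0, 1.594]
contact_force: [1.6, 0.8, -0.2]
grip_width: 68.8
finger_force: 0.0
```

```bash
python3 -m pendant '[[[0.385,-0.525,-0.42],[0,0,0],0.5],[[0.385,-0.525,-0.42],[0,0,0],0.5],[[0.385,-0.525,-0.42],[0,0,0],0.5],[[0.385,-0.525,-0.42],[0,0,0],0.5],[[0.385,-0.525,-0.42],[0,0,0],0.5],[[0,0,0],[0,0,0],0.5],[[0,0,0],[0,0,0],0.5],[[0,0,0],[0,0,0],0.5],[[0,0,0],[0,0,0],0.5],[[0,0,0],[0,0,0],0.5]]'
python3 - <<'E'
from h import *
p=bot.camera_params("wrist");im=bot.capture("wrist");cv2.imwrite("pics/w0.png",im)
print(proj(p,(435,112,52)))
for c in("red","green","blue"):
    for b in blobs(im,c,300): print(c,np.round(b),np.round(cast(p,b[0],b[1],52),1))
E
```

```text
time: 1.77
tool_pos: [434.4, 114.5, 151.4]
tcp_rot: [3.141, -0.0, 1.601]
contact_force: [-0.7, -0.1, 0.4]
grip_width: 68.9
finger_force: 0.0
[256.8277386  203.92293854]
red [501. 154.  19.  57.] [614.1 155.9  52. ]
red [257. 120.  64.  65.] [433.2 175.5  52. ]
```

View pics/w0.png

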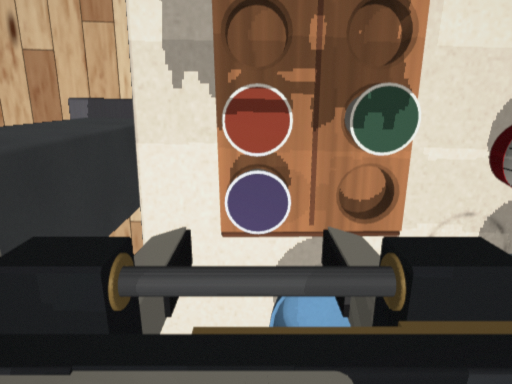

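The wrist view shows the blue lid at (257,202), within 2 mm of the estimate, and the jaws straddle it along x. Next: descend and grip gently.

```bash
python3 -m pendant '[[[0.02,-0.02,-0.8],[0,0,0],0.5],[[0.02,0,-0.8],[0,0,0],0.5],[[0,0,-0.8],[0,0,0],0.5],[[0,0,-0.7],[0,0,0],0.5],[[0,0,-0.23],[0,0,0],0.5],[[0,0,0],[0,0,0],0.5],[[0,0,0],[0,0,0],0.08],[[0,0,0],[0,0,0],0.08],[[0,0,0],[0,0,0],0.08],[[0,0,0],[0,0,0],0.08]]'
```

```text
time: 2.65
tool_pos: [436.5, 113.3, 51.9]
tcp_rot: [3.139, -0.0, 1.6]
contact_force: [-0.2, 0.6, 0.5]
grip_width: 50.4
finger_force: 0.3
```

```bash
python3 -m pendant '[[[0,0,0],[0,0,0],0.04],[[0,0,0],[0,0,0],0.04],[[0,0,0],[0,0,0],0.04],[[0,0,0],[0,0,0],0.04],[[0,0,0.1],[0,0,0],0.04],[[0,0,0.2],[0,0,0],0.04],[[0,0,0.5],[0,0,0],0.04],[[0,0,0.8],[0,0,0],0.04],[[0,0,0.8],[0,0,0],0.04],[[0,0,0.3],[0,0,0],0.04]]'
python3 - <<'E'
from h import *
im=bot.capture("wrist");cv2.imwrite("pics/w1.png",im)
E
```

```text
time: 3.48
tool_pos: [437.1, 113.3, 134.9]
tcp_rot: [3.137, -0.0, 1.6]
contact_force: [0.9, 0.5, -0.2]
grip_width: 48.4
finger_force: 30.0
```

View pics/w1.png

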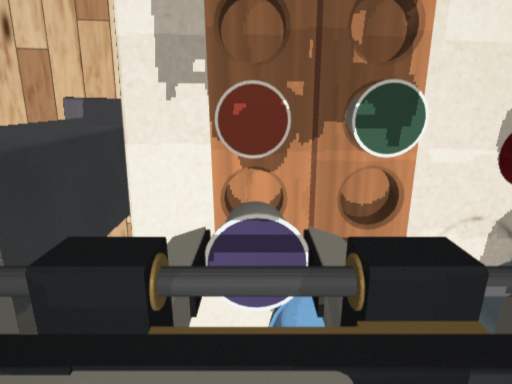

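```bash
python3 -m pendant '[[[0.455,-0.845,0],[0,0,0],0.04],[[0.455,-0.845,0],[0,0,0],0.04],[[0.455,-0.845,0],[0,0,0],0.04],[[0.455,-0.845,0],[0,0,0],0.04],[[0.455,-0.845,0],[0,0,0],0.04],[[0,0,0],[0,0,0],0.04],[[0,0,0],[0,0,0],0.04],[[0,0,-0.6],[0,0,0],0.04],[[0,0,-0.6],[0,0,0],0.04],[[0,0,0],[0,0,0],0.04]]'
python3 - <<'E'
from h import *
p=bot.camera_params("top");im=bot.capture("top");cv2.imwrite("pics/t1.png",cv2.resize(im[110:240,90:260],None,fx=4,fy=4))
E
```

```text
time: 4.37
tool_pos: [501.2, -12.2, 92.7]
tcp_rot: [-3.135, -0.002, 1.601]
contact_force: [-1.4, 0.4, -0.6]
grip_width: 48.3
finger_force: 30.0
```

View pics/t1.png

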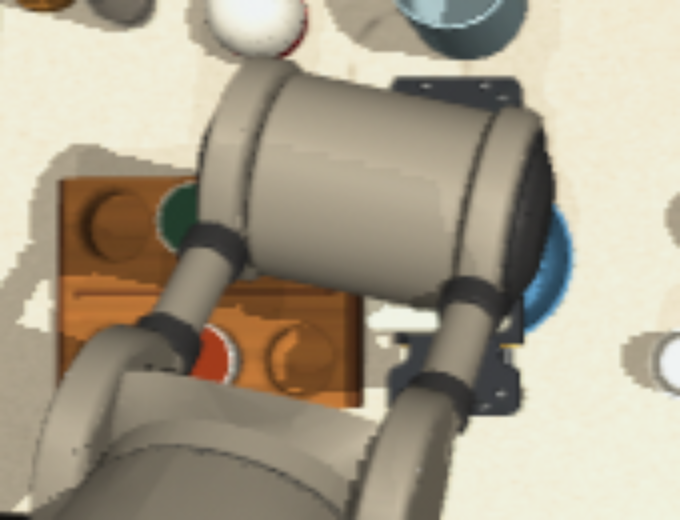

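The arm hides the bowl centre, but the pod is inside the bowl's span. Lower, release and lift.

```bash
python3 -m pendant '[[[0.1,0,-0.6],[0,0,0],0.04],[[0,0,-0.5],[0,0,0],0.04],[[0,0,-0.2],[0,0,0],0.04],[[0,0,-0.03],[0,0,0],0.04],[[0,0,0],[0,0,0],0.04],[[0,0,0],[0,0,0],0.04],[[0,0,0],[0,0,0],0.04],[[0,0,0],[0,0,0],0.04],[[0,0,0],[0,0,0],0.04],[[0,0,0],[0,0,0],0.04]]'
```

```text
time: 5.25
tool_pos: [507.2, -13.6, 56.3]
tcp_rot: [3.141, 0.0, 1.6]
contact_force: [-1.0, 0.4, -0.2]
grip_width: 48.7
finger_force: 30.0
```

```bash
python3 -m pendant '[[[0,0,-0.1],[0,0,0],0.04],[[0,0,-0.08],[0,0,0],0.04],[[0,0,0],[0,0,0],0.04],[[0,0,0],[0,0,0],0.2],[[0,0,0],[0,0,0],0.25],[[0,0,0],[0,0,0],0.3],[[0,0,0],[0,0,0],0.3],[[0,0,0.2],[0,0,0],0.3],[[0,0,0.6],[0,0,0],0.3],[[0,0,0.8],[0,0,0],0.3]]'; python3 -m pendant '[[[0.2,-0.8,0.9],[0,0,0],0.5],[[0.2,-0.8,0.8],[0,0,0],0.5],[[0.2,-0.9,0.3],[0,0,0],0.5],[[0.1,-0.9,0],[0,0,0],0.5],[[0.1,-0.9,0],[0,0,0],0.5],[[0.1,-0.9,0],[0,0,0],0.5],[[0.1,-0.4,0],[0,0,0],0.5],[[0,0,0],[0,0,0],0.5],[[0,0,0],[0,0,0],0.5],[[0,0,0],[0,0,0],0.5]]';  python3 - <<'E'
from h import *
H["blue"]=[(112,140)];p=bot.camera_params("wrist");im=bot.capture("wrist");cv2.imwrite("pics/w2.png",im)
for c in("red","green"):
    for b in blobs(im,c,300): print(c,np.round(b),np.round(cast(p,b[0],b[1],44),1))
print(bot.get_obs()["tool_pos"])
E
```

```text
time: 6.08
tool_pos: [505.9, -13.4, 98.1]
tcp_rot: [-3.138, -0.001, 1.6]
contact_force: [0.5, 0.1, 0.4]
grip_width: 60.0
finger_force: 0.0
time: 6.92
tool_pos: [536.8, -180.4, 158.5]
tcp_rot: [-3.141, -0.001, 1.6]
contact_force: [0.3, -0.3, 0.7]
grip_width: 69.1
finger_force: 0.0
red [255. 319.  17.  50.] [ 538.9 -298.2   44. ]
red [258. 197.  53.  56.] [ 537.8 -181.7   44. ]
[ 536.89829521 -180.23889323  158.56318049]
```

View pics/w2.png

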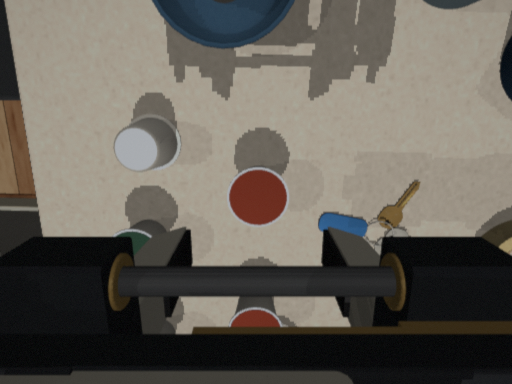

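The red lid is at (258,197), which gives (538,-182). The used pod at (150,145) is clear of the fingers. Grasp it, and check the bowl from the top camera.

```bash
python3 -m pendant '[[[0.03,-0.05,-0.9],[0,0,0],0.5],[[0,0,-0.9],[0,0,0],0.5],[[0,0,-0.9],[0,0,0],0.5],[[0,0,-0.8],[0,0,0],0.5],[[0,0,-0.35],[0,0,0],0.5],[[0,0,0],[0,0,0],0.3],[[0,0,0],[0,0,0],0.06],[[0,0,0],[0,0,0],0.06],[[0,0,0],[0,0,0],0.06],[[0,0,0],[0,0,0],0.06]]'
python3 - <<'E'
from h import *
im=bot.capture("top");cv2.imwrite("pics/t2.png",cv2.resize(im[120:230,160:320],None,fx=4,fy=4))
E
```

```text
time: 7.8
tool_pos: [538.9, -183.4, 44.6]
tcp_rot: [3.139, 0.001, 1.6]
contact_force: [-0.3, -0.2, 3.9]
grip_width: 49.0
finger_force: 19.0
```

View pics/t2.png

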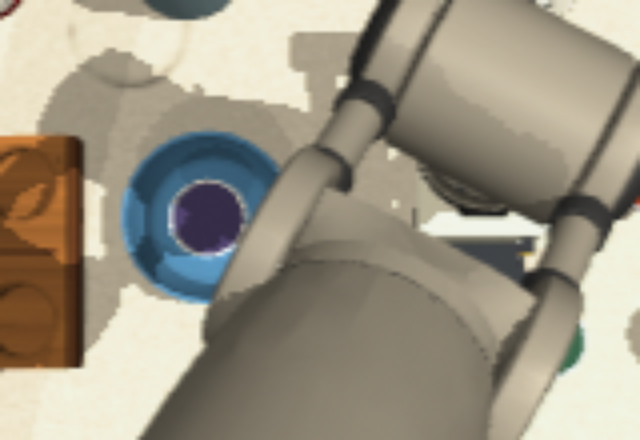

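The blue pod stands centred in the bowl, lid up at (208,217) in the crop. Carry red 1 to the near-right well.

```bash
python3 -m pendant '[[[0,0,0.3],[0,0,0],0.06],[[0,0,0.8],[0,0,0],0.06],[[0,0,0.9],[0,0,0],0.06],[[-0.35,0.98,0.7],[0,0,0],0.06],[[-0.35,0.98,0],[0,0,0],0.06],[[-0.35,0.98,0],[0,0,0],0.06],[[-0.35,0.98,0],[0,0,0],0.06],[[-0.35,0.98,0],[0,0,0],0.06],[[-0.35,0.98,0],[0,0,0],0.06],[[-0.35,0.98,0],[0,0,0],0.06]]'; python3 -m pendant '[[[-0.34,0.98,0],[0,0,0],0.06],[[-0.34,0.98,0],[0,0,0],0.06],[[-0.34,0.98,0],[0,0,0],0.06],[[0,0,0],[0,0,0],0.06],[[0,0,0],[0,0,0],0.06],[[0,0,0],[0,0,0],0.06],[[0,0,0],[0,0,0],0.06],[[0,0,0],[0,0,0],0.06],[[0,0,0],[0,0,0],0.06],[[0,0,0],[0,0,0],0.06]]'
```

```text
time: 8.68
tool_pos: [463.8, 23.9, 124.9]
tcp_rot: [3.141, 0.0, 1.599]
contact_force: [1.0, -0.3, -0.9]
grip_width: 48.8
finger_force: 23.3
time: 9.52
tool_pos: [434.1, 110.2, 124.0]
tcp_rot: [-3.142, 0.0, 1.598]
contact_force: [0.4, -0.2, 0.2]
grip_width: 49.1
finger_force: 23.3
```

```bash
python3 -m pendant '[[[0.02,0.01,-0.7],[0,0,0],0.06],[[0,0,-0.7],[0,0,0],0.06],[[0,0,-0.4],[0,0,0],0.06],[[0,0,-0.2],[0,0,0],0.06],[[0,0,-0.2],[0,0,0],0.06],[[0,0,-0.1],[0,0,0],0.06],[[0,0,-0.05],[0,0,0],0.06],[[0,0,0],[0,0,0],0.06],[[0,0,0],[0,0,0],0.06],[[0,0,0],[0,0,0],0.06]]'
```

```text
time: 10.35
tool_pos: [434.8, 111.3, 54.0]
tcp_rot: [3.14, -0.0, 1.6]
contact_force: [-0.9, -0.8, -0.5]
grip_width: 48.8
finger_force: 23.3
```

```bash
python3 -m pendant '[[[0,0,-0.05],[0,0,0],0.06],[[0,0,0],[0,0,0],0.06],[[0,0,0],[0,0,0],0.15],[[0,0,0],[0,0,0],0.2],[[0,0,0],[0,0,0],0.3],[[0,0,0],[0,0,0],0.3],[[0,0,0.2],[0,0,0],0.3],[[0,0,0.8],[0,0,0],0.3],[[0,0,0.9],[0,0,0],0.5],[[0,0,0.9],[0,0,0],0.5]]'; python3 -m pendant '[[[0,0,0.4],[0,0,0],0.5],[[0,0,0],[0,0,0],0.5],[[0,0,0],[0,0,0],0.5],[[0,0,0],[0,0,0],0.5],[[0,0,0],[0,0,0],0.5],[[0,0,0],[0,0,0],0.5],[[0,0,0],[0,0,0],0.5],[[0,0,0],[0,0,0],0.5],[[0,0,0],[0,0,0],0.5],[[0,0,0],[0,0,0],0.5]]';  python3 - <<'E'
from h import *
p=bot.camera_params("wrist");im=bot.capture("wrist");cv2.imwrite("pics/w3.png",im)
for c in("red","green"):
    for b in blobs(im,c,300): print(c,np.round(b),np.round(cast(p,b[0],b[1],52),1))
E
```

```text
time: 11.18
tool_pos: [434.0, 111.2, 137.1]
tcp_rot: [-3.14, 0.0, 1.6]
contact_force: [0.8, 1.1, -0.0]
grip_width: 67.2
finger_force: 0.0
time: 12.02
tool_pos: [434.4, 111.2, 147.9]
tcp_rot: [-3.141, 0.0, 1.6]
contact_force: [0.1, -0.4, 0.5]
grip_width: 68.8
finger_force: 0.0
red [256. 200.  57.  60.] [433.8 113.1  52. ]
red [503. 153.  18.  57.] [613.1 153.6  52. ]
red [257. 115.  65.  66.] [433.2 175.6  52. ]
```

View pics/w3.png

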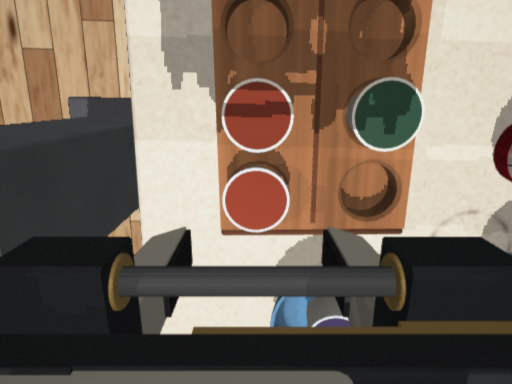

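Red 1 is home at (256,200), the same apparent size as the seated pods. On to red 2.

```bash
python3 -m pendant '[[[0.25,-1,0],[0,0,0],0.5],[[0.25,-1,0],[0,0,0],0.5],[[0.25,-1,0],[0,0,0],0.5],[[0.25,-1,0],[0,0,0],0.5],[[0.25,-1,0],[0,0,0],0.5],[[0.25,-1,0],[0,0,0],0.5],[[0.25,-1,0],[0,0,0],0.5],[[0.25,-1,0],[0,0,0],0.5],[[0.25,-1,0],[0,0,0],0.5],[[0.25,-1,0],[0,0,0],0.5]]'; python3 -m pendant '[[[0.25,-1,0],[0,0,0],0.5],[[0.25,-1,0],[0,0,0],0.5],[[0.25,-1,0],[0,0,0],0.5],[[0.25,-1,0],[0,0,0],0.5],[[0,0,0],[0,0,0],0.5],[[0,0,0],[0,0,0],0.5],[[0,0,0],[0,0,0],0.5],[[0,0,0],[0,0,0],0.5],[[0,0,0],[0,0,0],0.5],[[0,0,0],[0,0,0],0.5]]';  python3 - <<'E'
from h import *
p=bot.camera_params("wrist");im=bot.capture("wrist");cv2.imwrite("pics/w4.png",im)
for c in("red","green"):
    for b in blobs(im,c,300): print(c,np.round(b),np.round(cast(p,b[0],b[1],44),1))
E
```

```text
time: 12.9
tool_pos: [509.6, -190.4, 148.0]
tcp_rot: [3.141, -0.0, 1.6]
contact_force: [1.4, 0.0, -0.5]
grip_width: 68.9
finger_force: 0.0
time: 13.73
tool_pos: [539.6, -307.8, 148.3]
tcp_rot: [3.141, -0.0, 1.601]
contact_force: [-0.1, -0.0, 0.6]
grip_width: 68.6
finger_force: 0.0
red [256. 202.  55.  58.] [ 539.4 -310.3   44. ]
green [109. 101.  53.  65.] [ 431.6 -236.8   44. ]
```

```bash
python3 -m pendant '[[[0,-0.08,-0.9],[0,0,0],0.5],[[0,0,-0.9],[0,0,0],0.5],[[0,0,-0.9],[0,0,0],0.5],[[0,0,-0.5],[0,0,0],0.5],[[0,0,-0.25],[0,0,0],0.5],[[0,0,0],[0,0,0],0.3],[[0,0,0],[0,0,0],0.06],[[0,0,0],[0,0,0],0.06],[[0,0,0],[0,0,0],0.06],[[0,0,0],[0,0,0],0.06]]'
```

```text
time: 14.62
tool_pos: [540.2, -311.7, 46.1]
tcp_rot: [3.139, 0.002, 1.6]
contact_force: [-1.3, -0.6, 4.0]
grip_width: 49.2
finger_force: 18.1
```

```bash
python3 -m pendant '[[[0,0,0.3],[0,0,0],0.06],[[0,0,0.8],[0,0,0],0.06],[[0,0,0.9],[0,0,0],0.06],[[-0.19,0.96,0.7],[0,0,0],0.06],[[-0.19,0.96,0],[0,0,0],0.06],[[-0.19,0.96,0],[0,0,0],0.06],[[-0.19,0.96,0],[0,0,0],0.06],[[-0.19,0.96,0],[0,0,0],0.06],[[-0.19,0.96,0],[0,0,0],0.06],[[-0.19,0.96,0],[0,0,0],0.06]]'; python3 -m pendant '[[[-0.19,0.96,0],[0,0,0],0.06],[[-0.19,0.96,0],[0,0,0],0.06],[[-0.19,0.96,0],[0,0,0],0.06],[[-0.19,0.96,0],[0,0,0],0.06],[[-0.19,0.96,0],[0,0,0],0.06],[[-0.19,0.96,0],[0,0,0],0.06],[[-0.19,0.96,0],[0,0,0],0.06],[[-0.19,0.96,0],[0,0,0],0.06],[[-0.19,0.96,0],[0,0,0],0.06],[[-0.19,0.96,0],[0,0,0],0.06]]'; python3 -m pendant '[[[-0.19,0.96,0],[0,0,0],0.06],[[-0.19,0.96,0],[0,0,0],0.06],[[0,0,0],[0,0,0],0.06],[[0,0,0],[0,0,0],0.06],[[0,0,0],[0,0,0],0.06],[[0,0,0],[0,0,0],0.06],[[0,0,0],[0,0,0],0.06],[[0,0,0],[0,0,0],0.06],[[0,0,0],[0,0,0],0.06],[[0,0,0],[0,0,0],0.06]]'
```

```text
time: 15.45
tool_pos: [499.3, -108.4, 126.6]
tcp_rot: [3.14, 0.0, 1.6]
contact_force: [0.4, 0.1, -0.6]
grip_width: 49.0
finger_force: 22.3
time: 16.28
tool_pos: [442.3, 179.8, 126.6]
tcp_rot: [3.14, -0.0, 1.6]
contact_force: [0.4, 0.5, -0.1]
grip_width: 48.8
finger_force: 22.3
time: 17.12
tool_pos: [431.4, 235.6, 125.6]
tcp_rot: [3.142, 0.0, 1.599]
contact_force: [-0.1, -0.3, -0.7]
grip_width: 49.1
finger_force: 22.3
```

```bash
python3 -m pendant '[[[0,0,-0.7],[0,0,0],0.06],[[0,0,-0.7],[0,0,0],0.06],[[0,0,-0.4],[0,0,0],0.06],[[0,0,-0.2],[0,0,0],0.06],[[0,0,-0.2],[0,0,0],0.06],[[0,0,-0.1],[0,0,0],0.06],[[0,0,-0.05],[0,0,0],0.06],[[0,0,0],[0,0,0],0.06],[[0,0,0],[0,0,0],0.06],[[0,0,0],[0,0,0],0.06]]'
```

```text
time: 17.95
tool_pos: [431.5, 236.2, 55.6]
tcp_rot: [3.14, -0.0, 1.6]
contact_force: [0.1, -0.2, -0.1]
grip_width: 48.7
finger_force: 22.3
```

```bash
python3 -m pendant '[[[0,0,-0.06],[0,0,0],0.06],[[0,0,0],[0,0,0],0.06],[[0,0,0],[0,0,0],0.15],[[0,0,0],[0,0,0],0.2],[[0,0,0],[0,0,0],0.3],[[0,0,0],[0,0,0],0.3],[[0,0,0.2],[0,0,0],0.3],[[0,0,0.8],[0,0,0],0.3],[[0,0,0.9],[0,0,0],0.5],[[0,0,0.9],[0,0,0],0.5]]'; python3 -m pendant '[[[0,0,0.4],[0,0,0],0.5],[[0,-0.5,0],[0,0,0],0.5],[[0,-0.5,0],[0,0,0],0.5],[[0,0,0],[0,0,0],0.5],[[0,0,0],[0,0,0],0.5],[[0,0,0],[0,0,0],0.5],[[0,0,0],[0,0,0],0.5],[[0,0,0],[0,0,0],0.5],[[0,0,0],[0,0,0],0.5],[[0,0,0],[0,0,0],0.5]]';  python3 - <<'E'
from h import *
p=bot.camera_params("wrist");im=bot.capture("wrist");cv2.imwrite("pics/w5.png",im)
for c in("red","green"):
    for b in blobs(im,c,300): print(c,np.round(b),np.round(cast(p,b[0],b[1],52),1))
E
```

```text
time: 18.78
tool_pos: [430.7, 235.8, 138.2]
tcp_rot: [-3.14, 0.0, 1.6]
contact_force: [1.1, 0.4, -0.4]
grip_width: 67.3
finger_force: 0.0
time: 19.62
tool_pos: [431.1, 206.3, 149.1]
tcp_rot: [-3.141, 0.0, 1.6]
contact_force: [-0.0, -0.3, 1.0]
grip_width: 68.7
finger_force: 0.0
red [256. 310.  33.  59.] [433.6 110.2  52. ]
red [496. 232.  14.  34.] [619.5 186.7  52. ]
red [258. 239.  53.  57.] [433.  175.1  52. ]
red [257. 161.  61.  62.] [430.8 237.7  52. ]
```

View pics/w5.png

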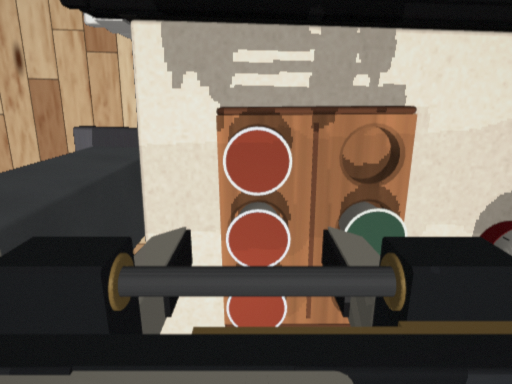

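The red row is full: lids at (257,161), (258,239) and (256,310). Now green 1.

```bash
python3 -m pendant '[[[0,-0.98,0],[0,0,0],0.5],[[0,-0.98,0],[0,0,0],0.5],[[0,-0.98,0],[0,0,0],0.5],[[0,-0.98,0],[0,0,0],0.5],[[0,-0.98,0],[0,0,0],0.5],[[0,-0.98,0],[0,0,0],0.5],[[0,-0.98,0],[0,0,0],0.5],[[0,-0.98,0],[0,0,0],0.5],[[0,-0.98,0],[0,0,0],0.5],[[0,-0.98,0],[0,0,0],0.5]]'; python3 -m pendant '[[[0,-0.98,0],[0,0,0],0.5],[[0,-0.98,0],[0,0,0],0.5],[[0,-0.98,0],[0,0,0],0.5],[[0,-0.98,0],[0,0,0],0.5],[[0,-0.98,0],[0,0,0],0.5],[[0,0,0],[0,0,0],0.5],[[0,0,0],[0,0,0],0.5],[[0,0,0],[0,0,0],0.5],[[0,0,0],[0,0,0],0.5],[[0,0,0],[0,0,0],0.5]]';  python3 - <<'E'
from h import *
p=bot.camera_params("wrist");im=bot.capture("wrist");cv2.imwrite("pics/w6.png",im)
for c in("red","green"):
    for b in blobs(im,c,300): print(c,np.round(b),np.round(cast(p,b[0],b[1],44),1))
E
```

```text
time: 20.5
tool_pos: [431.0, -89.4, 149.3]
tcp_rot: [3.141, 0.0, 1.6]
contact_force: [0.2, -0.4, -0.6]
grip_width: 68.7
finger_force: 0.0
time: 21.33
tool_pos: [431.2, -233.9, 149.3]
tcp_rot: [-3.141, -0.0, 1.601]
contact_force: [-0.4, -0.1, -0.0]
grip_width: 68.8
finger_force: 0.0
green [258. 316.  21.  44.] [ 435.8 -341.    44. ]
```

Run:
```python
from h import *
p=bot.camera_params("wrist");im=cv2.imread("pics/w6.png")
u,v=proj(p,(431.6,-237.5,44));print(u,v,cv2.cvtColor(im,cv2.COLOR_BGR2HSV)[int(v),int(u)])
H["green"]=[(60,100)]
for b in blobs(im,"green",300,50): print(np.round(b),np.round(cast(p,b[0],b[1],44),1))
```

```text
256.58731871897453 202.83815406335412 [73 89 69]
[257. 315.  25.  55.] [ 435.2 -340.7   44. ]
[258. 203.  54.  57.] [ 433.  -237.7   44. ]
```

```bash
python3 -m pendant '[[[0.05,-0.12,-0.9],[0,0,0],0.5],[[0,0,-0.9],[0,0,0],0.5],[[0,0,-0.9],[0,0,0],0.5],[[0,0,-0.5],[0,0,0],0.5],[[0,0,-0.27],[0,0,0],0.5],[[0,0,0],[0,0,0],0.3],[[0,0,0],[0,0,0],0.06],[[0,0,0],[0,0,0],0.06],[[0,0,0],[0,0,0],0.06],[[0,0,0],[0,0,0],0.06]]'
```

```text
time: 22.22
tool_pos: [433.3, -239.0, 46.3]
tcp_rot: [3.14, 0.002, 1.6]
contact_force: [-0.6, 0.8, 2.8]
grip_width: 49.3
finger_force: 13.0
```

```bash
python3 -m pendant '[[[0,0,0.3],[0,0,0],0.06],[[0,0,0.8],[0,0,0],0.06],[[0,0,0.9],[0,0,0],0.06],[[0.187,0.995,0.7],[0,0,0],0.06],[[0.187,0.995,0],[0,0,0],0.06],[[0.187,0.995,0],[0,0,0],0.06],[[0.187,0.995,0],[0,0,0],0.06],[[0.187,0.995,0],[0,0,0],0.06],[[0.187,0.995,0],[0,0,0],0.06],[[0.187,0.995,0],[0,0,0],0.06]]'; python3 -m pendant '[[[0.187,0.995,0],[0,0,0],0.06],[[0.187,0.995,0],[0,0,0],0.06],[[0.187,0.995,0],[0,0,0],0.06],[[0.187,0.995,0],[0,0,0],0.06],[[0.187,0.995,0],[0,0,0],0.06],[[0.187,0.995,0],[0,0,0],0.06],[[0.187,0.995,0],[0,0,0],0.06],[[0.187,0.995,0],[0,0,0],0.06],[[0.187,0.995,0],[0,0,0],0.06],[[0,0,0],[0,0,0],0.06]]'; python3 -m pendant '[[[0,0,0],[0,0,0],0.06],[[0,0,0],[0,0,0],0.06],[[0,0,0],[0,0,0],0.06],[[0,0,0],[0,0,0],0.06],[[0,0,0],[0,0,0],0.06],[[0,0,0],[0,0,0],0.06],[[0,0,0],[0,0,0],0.06],[[0,0,0],[0,0,0],0.06],[[0,0,0],[0,0,0],0.06],[[0,0,0],[0,0,0],0.06]]'
```

```text
time: 23.05
tool_pos: [472.1, -28.2, 127.2]
tcp_rot: [3.14, 0.0, 1.6]
contact_force: [0.3, -0.4, 1.0]
grip_width: 48.6
finger_force: 17.2
time: 23.88
tool_pos: [523.1, 243.7, 127.3]
tcp_rot: [3.139, -0.002, 1.603]
contact_force: [-0.9, -0.5, 0.7]
grip_width: 48.5
finger_force: 17.2
time: 24.72
tool_pos: [522.4, 239.0, 126.1]
tcp_rot: [-3.142, 0.0, 1.6]
contact_force: [-0.2, 0.6, 0.4]
grip_width: 48.9
finger_force: 17.2
```

```bash
python3 -m pendant '[[[0.01,0,-0.7],[0,0,0],0.06],[[0,0,-0.7],[0,0,0],0.06],[[0,0,-0.4],[0,0,0],0.06],[[0,0,-0.2],[0,0,0],0.06],[[0,0,-0.2],[0,0,0],0.06],[[0,0,-0.1],[0,0,0],0.06],[[0,0,-0.05],[0,0,0],0.06],[[0,0,0],[0,0,0],0.06],[[0,0,0],[0,0,0],0.06],[[0,0,0],[0,0,0],0.06]]'
```

```text
time: 25.55
tool_pos: [523.1, 239.1, 56.3]
tcp_rot: [3.14, -0.0, 1.6]
contact_force: [-0.4, 0.1, -0.4]
grip_width: 48.7
finger_force: 17.2
```

```bash
python3 -m pendant '[[[0,0,-0.07],[0,0,0],0.06],[[0,0,0],[0,0,0],0.06],[[0,0,0],[0,0,0],0.15],[[0,0,0],[0,0,0],0.2],[[0,0,0],[0,0,0],0.3],[[0,0,0],[0,0,0],0.3],[[0,0,0.2],[0,0,0],0.3],[[0,0,0.8],[0,0,0],0.3],[[0,0,0.9],[0,0,0],0.5],[[0,0,0.9],[0,0,0],0.5]]'; python3 -m pendant '[[[0,0,0.4],[0,0,0],0.5],[[0,-0.5,0],[0,0,0],0.5],[[0,-0.5,0],[0,0,0],0.5],[[0,0,0],[0,0,0],0.5],[[0,0,0],[0,0,0],0.5],[[0,0,0],[0,0,0],0.5],[[0,0,0],[0,0,0],0.5],[[0,0,0],[0,0,0],0.5],[[0,0,0],[0,0,0],0.5],[[0,0,0],[0,0,0],0.5]]';  python3 - <<'E'
from h import *
p=bot.camera_params("wrist");im=bot.capture("wrist");cv2.imwrite("pics/w7.png",im)
H["green"]=[(60,100)]
for c in("red","green"):
    for b in blobs(im,c,300,50): print(c,np.round(b),np.round(cast(p,b[0],b[1],52),1))
E
```

```text
time: 26.38
tool_pos: [522.3, 238.9, 138.4]
tcp_rot: [-3.14, 0.0, 1.6]
contact_force: [0.6, -0.7, 0.2]
grip_width: 67.4
finger_force: 0.0
time: 27.22
tool_pos: [522.7, 209.4, 149.4]
tcp_rot: [-3.141, 0.0, 1.6]
contact_force: [-0.5, -0.2, -0.2]
grip_width: 69.1
finger_force: 0.0
red [139. 230.  37.  49.] [431.1 183.4  52. ]
red [133. 161.  59.  65.] [430.7 237.9  52. ]
green [258. 239.  53.  57.] [525.  178.5  52. ]
green [258. 161.  60.  61.] [522.9 240.7  52. ]
```

View pics/w7.png

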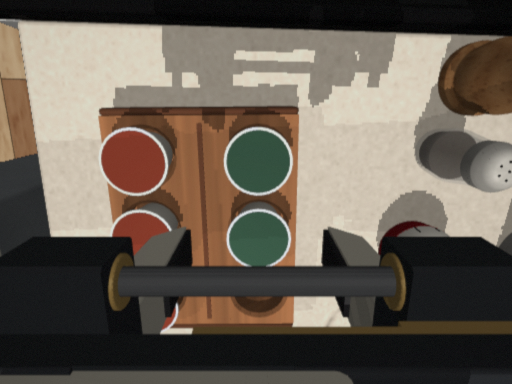

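Green 1 is home at (258,161). Now green 2, the one at about (435,-349). The yellow pod at about (433,-438) is not meant.

```bash
python3 -m pendant '[[[-0.153,-0.98,0],[0,0,0],0.5],[[-0.153,-0.98,0],[0,0,0],0.5],[[-0.153,-0.98,0],[0,0,0],0.5],[[-0.153,-0.98,0],[0,0,0],0.5],[[-0.153,-0.98,0],[0,0,0],0.5],[[-0.153,-0.98,0],[0,0,0],0.5],[[-0.153,-0.98,0],[0,0,0],0.5],[[-0.153,-0.98,0],[0,0,0],0.5],[[-0.153,-0.98,0],[0,0,0],0.5],[[-0.153,-0.98,0],[0,0,0],0.5]]'; python3 -m pendant '[[[-0.153,-0.98,0],[0,0,0],0.5],[[-0.153,-0.98,0],[0,0,0],0.5],[[-0.153,-0.98,0],[0,0,0],0.5],[[-0.153,-0.98,0],[0,0,0],0.5],[[-0.153,-0.98,0],[0,0,0],0.5],[[-0.153,-0.98,0],[0,0,0],0.5],[[-0.153,-0.98,0],[0,0,0],0.5],[[-0.153,-0.98,0],[0,0,0],0.5],[[-0.153,-0.98,0],[0,0,0],0.5],[[0,0,0],[0,0,0],0.5]]'; python3 -m pendant '[[[0,0,-0.1],[0,0,0],0.5],[[0,0,0],[0,0,0],0.5],[[0,0,0],[0,0,0],0.5],[[0,0,0],[0,0,0],0.5],[[0,0,0],[0,0,0],0.5],[[0,0,0],[0,0,0],0.5],[[0,0,0],[0,0,0],0.5],[[0,0,0],[0,0,0],0.5],[[0,0,0],[0,0,0],0.5],[[0,0,0],[0,0,0],0.5]]';  python3 - <<'E'
from h import *
p=bot.camera_params("wrist");im=bot.capture("wrist");cv2.imwrite("pics/w8.png",im)
H["green"]=[(60,100)]
for c in("green","yellow"):
    for b in blobs(im,c,300,50): print(c,np.round(b),np.round(cast(p,b[0],b[1],44),1))
E
```

```text
time: 28.1
tool_pos: [476.5, -86.3, 149.7]
tcp_rot: [3.141, 0.0, 1.6]
contact_force: [0.1, -0.4, -0.2]
grip_width: 68.8
finger_force: 0.0
time: 28.93
tool_pos: [434.8, -354.6, 149.6]
tcp_rot: [3.141, 0.003, 1.596]
contact_force: [-0.6, -0.2, -0.7]
grip_width: 68.8
finger_force: 0.0
time: 29.77
tool_pos: [435.5, -349.6, 146.6]
tcp_rot: [3.141, 0.0, 1.6]
contact_force: [1.3, -0.2, 0.4]
grip_width: 68.9
finger_force: 0.0
green [256. 198.  55.  58.] [ 435.6 -348.7   44. ]
yellow [250. 309.  33.  63.] [ 433.2 -448.    44. ]
```

```bash
python3 -m pendant '[[[0,0.02,-0.9],[0,0,0],0.5],[[0,0,-0.9],[0,0,0],0.5],[[0,0,-0.9],[0,0,0],0.5],[[0,0,-0.5],[0,0,0],0.5],[[0,0,-0.17],[0,0,0],0.5],[[0,0,0],[0,0,0],0.3],[[0,0,0],[0,0,0],0.06],[[0,0,0],[0,0,0],0.06],[[0,0,0],[0,0,0],0.06],[[0,0,0],[0,0,0],0.06]]'
```

```text
time: 30.65
tool_pos: [436.1, -349.6, 46.7]
tcp_rot: [3.14, 0.002, 1.6]
contact_force: [-0.6, 0.2, 3.6]
grip_width: 49.2
finger_force: 16.2
```

```bash
python3 -m pendant '[[[0,0,0.3],[0,0,0],0.06],[[0,0,0.8],[0,0,0],0.06],[[0,0,0.9],[0,0,0],0.06],[[0.19,0.969,0.7],[0,0,0],0.06],[[0.19,0.969,0],[0,0,0],0.06],[[0.19,0.969,0],[0,0,0],0.06],[[0.19,0.969,0],[0,0,0],0.06],[[0.19,0.969,0],[0,0,0],0.06],[[0.19,0.969,0],[0,0,0],0.06],[[0.19,0.969,0],[0,0,0],0.06]]'; python3 -m pendant '[[[0.19,0.969,0],[0,0,0],0.06],[[0.19,0.969,0],[0,0,0],0.06],[[0.19,0.969,0],[0,0,0],0.06],[[0.19,0.969,0],[0,0,0],0.06],[[0.19,0.969,0],[0,0,0],0.06],[[0.19,0.969,0],[0,0,0],0.06],[[0.19,0.969,0],[0,0,0],0.06],[[0.19,0.969,0],[0,0,0],0.06],[[0.19,0.969,0],[0,0,0],0.06],[[0,0,0],[0,0,0],0.06]]'; python3 -m pendant '[[[0,0,0],[0,0,0],0.06],[[0,0,0],[0,0,0],0.06],[[0,0,0],[0,0,0],0.06],[[0,0,0],[0,0,0],0.06],[[0,0,0],[0,0,0],0.06],[[0,0,0],[0,0,0],0.06],[[0,0,0],[0,0,0],0.06],[[0,0,0],[0,0,0],0.06],[[0,0,0],[0,0,0],0.06],[[0,0,0],[0,0,0],0.06]]'
```

```text
time: 31.48
tool_pos: [475.6, -144.2, 127.5]
tcp_rot: [3.14, 0.001, 1.6]
contact_force: [-0.4, -0.1, 0.5]
grip_width: 48.5
finger_force: 20.3
time: 32.32
tool_pos: [527.4, 120.5, 127.5]
tcp_rot: [3.139, -0.002, 1.603]
contact_force: [-0.8, 0.2, -0.2]
grip_width: 49.3
finger_force: 20.3
time: 33.15
tool_pos: [526.7, 116.1, 126.4]
tcp_rot: [3.142, 0.0, 1.6]
contact_force: [0.6, -0.3, -0.5]
grip_width: 49.1
finger_force: 20.3
```

```bash
python3 -m pendant '[[[0,-0.02,-0.7],[0,0,0],0.06],[[0,0,-0.7],[0,0,0],0.06],[[0,0,-0.4],[0,0,0],0.06],[[0,0,-0.2],[0,0,0],0.06],[[0,0,-0.2],[0,0,0],0.06],[[0,0,-0.1],[0,0,0],0.06],[[0,0,-0.05],[0,0,0],0.06],[[0,0,0],[0,0,0],0.06],[[0,0,0],[0,0,0],0.06],[[0,0,0],[0,0,0],0.06]]'
```

```text
time: 33.98
tool_pos: [527.1, 115.5, 56.5]
tcp_rot: [3.14, -0.0, 1.6]
contact_force: [-0.8, -0.0, -0.4]
grip_width: 48.9
finger_force: 20.3
```

```bash
python3 -m pendant '[[[0,0,-0.06],[0,0,0],0.06],[[0,0,0],[0,0,0],0.06],[[0,0,0],[0,0,0],0.15],[[0,0,0],[0,0,0],0.2],[[0,0,0],[0,0,0],0.3],[[0,0,0],[0,0,0],0.3],[[0,0,0.2],[0,0,0],0.3],[[0,0,0.8],[0,0,0],0.3],[[0,0,0.9],[0,0,0],0.5],[[0,0,0.9],[0,0,0],0.5]]'; python3 -m pendant '[[[0,0,0.8],[0,0,0],0.5],[[-0.3,-0.95,0.5],[0,0,0],0.5],[[-0.3,-0.95,0.5],[0,0,0],0.5],[[-0.3,-0.95,0],[0,0,0],0.5],[[-0.3,-0.95,0],[0,0,0],0.5],[[-0.3,-0.95,0],[0,0,0],0.5],[[-0.3,-0.95,0],[0,0,0],0.5],[[-0.3,-0.95,0],[0,0,0],0.5],[[-0.3,-0.95,0],[0,0,0],0.5],[[-0.3,-0.95,0],[0,0,0],0.5]]'; python3 -m pendant '[[[-0.2,-0.95,0],[0,0,0],0.5],[[-0.2,-0.95,0],[0,0,0],0.5],[[0,-0.95,0],[0,0,0],0.5],[[0,-0.95,0],[0,0,0],0.5],[[0,0,0],[0,0,0],0.5],[[0,0,0],[0,0,0],0.5],[[0,0,0],[0,0,0],0.5],[[0,0,0],[0,0,0],0.5],[[0,0,0],[0,0,0],0.5],[[0,0,0],[0,0,0],0.5]]';  python3 - <<'E'
from h import *
a=bot.capture("top");b=bot.capture("scene")
im=np.hstack([cv2.resize(a[140:240,90:280],(760,400)[0:2])]) 
p=bot.camera_params("top")
for c in("red","green","blue"):
    for q in blobs(a,c): print(c,np.round(q),np.round(cast(p,q[0],q[1],52)))
im2=cv2.resize(b[130:240,130:300],(309,200))
cv2.imwrite("pics/fin_t.png",im);cv2.imwrite("pics/fin_s.png",cv2.resize(b[130:240,130:300],None,fx=4,fy=4,interpolation=cv2.INTER_CUBIC))
E
```

```text
time: 34.82
tool_pos: [526.3, 115.5, 139.1]
tcp_rot: [-3.14, 0.0, 1.6]
contact_force: [0.8, -0.2, -1.1]
grip_width: 67.2
finger_force: 0.0
time: 35.65
tool_pos: [445.0, -142.2, 192.7]
tcp_rot: [3.141, 0.0, 1.6]
contact_force: [1.3, -0.4, -0.9]
grip_width: 69.0
finger_force: 0.0
time: 36.48
tool_pos: [433.9, -254.0, 192.3]
tcp_rot: [3.141, -0.0, 1.601]
contact_force: [0.3, 0.5, 0.8]
grip_width: 69.2
finger_force: 0.0
red [162. 200.  16.  17.] [433. 112.  52.]
red [114. 200.  17.  17.] [430. 238.  52.]
red [138. 200.  17.  17.] [433. 175.  52.]
green [162. 165.  15.  16.] [527. 115.  52.]
green [138. 165.  15.  16.] [525. 178.  52.]
green [115. 165.  15.  16.] [522. 240.  52.]
blue [212. 174.  15.  16.] [505. -15.  52.]
```

View pics/fin_t.png

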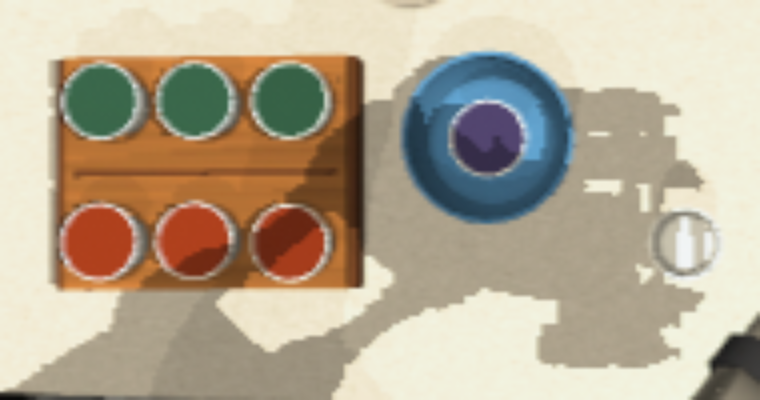

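View pics/fin_s.png

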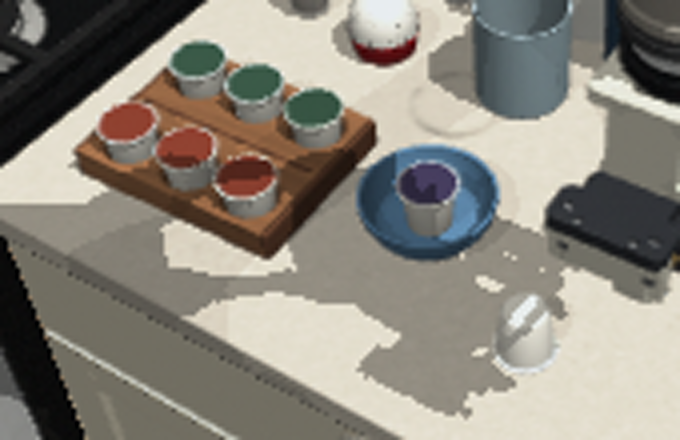

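The two views agree. All six pods are seated level in their colour rows: greens at top-crop row 100, reds at row 241. The blue pod is upright in the bowl at (487,138), and the used pod is still at (685,243). The arm is clear, so I'm handing in.

```bash
python3 -c "
from plant import bot
print(bot.close_job())"
```

```text
the job is handed in; nothing more can be done
None
```

The job is handed in at about 37 s of the 112 s allowed: the blue pod stands upright in the bowl, the red and green rows are full with every pod seated, and the used pod was not touched. The hand-in returned no verdict, and the gripper held the pods at 13–30 N rather than the advised 8 N because its force is fixed.

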